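Make up two repair kits from the bench stock

ROBOT

A 6-joint arm with a two-finger parallel gripper is mounted at the origin on a cart in front of the work surface, level with it; the furniture and walls round the work are solid. World frame = base frame: x ahead of the robot, y to its left, z up, the work surface at z = 0. Lengths are in m, angles in rad, forces in N, time in s.
With the tool pointing down it reaches from about 0.25 to 0.8 m from the base axis. Payload 3.9 kg.
Tool frame: the origin (TCP) lies between the finger pads; the fingertips stand 8 mm ahead of it and the grasp point (between the pads) lies 11 mm behind it; z points along the fingers, y is the line along which they close (so a half turn about z gives the same grasp; the last joint's range is limited). The gripper opens to 85 mm and grips with 20 to 120 N. Pads are 22 mm wide; open, the fingers measure 114 mm over their backs; the gripper's body (76 mm by 85 mm) begins 54 mm behind the grasp point. The pads swing forward as they close: fully open they stand 13 mm farther back than shut.
Start: joints at [1.24, 0.26, -0.138, 1.173, 0, 1.571], TCP at [0.171, 0.497, 0.239] pointing down, gripper open.
Joint ranges: [-2.78, 2.78], [-0.83, 1.72], [-1.28, 1.37], [-1.9, 2.12], [-1.57, 1.48], [-3.14, 3.14]. Speed limits (rad/s): [2.57, 2.57, 3.14, 3.14, 3.14, 3.14].

INTERFACE

Orientations are given as a unit quaternion [w, x, y, z].
In Python, from plant import * gives the robot as it stands.
- The arm moves only by the tool jog_arm, never from a script. Its argument "steps" is text: rows parted by semicolons, each of 5 numbers parted by spaces: the closure in counts, from 0 (fully open) to 255 (shut), then the shift along the tool's x, y, z in m, then the turn about the tool's z in rad. A call has 1 to 10 rows; each row shifts and turns the commanded pose from where the row before left it, along the tool's axes as they then stand; what a row does not reach is not made up. A row lasts 1/8 s, in which the tool goes at most 62.5 mm and 10.7 degrees, less where a joint would pass 70% of its speed; a pose out of reach is approached as far as the arm can. A call with a gripper value outside its range is refused whole. The fingers move at their own pace and stop on an object; "newtons" is the grip in N (left out, the last holds). Time passes only in rows, so rows that do not move let the fingers close. It gives the time, the measured TCP pose, the force, the opening and the grip force at its end, in the units of the state.
- read_state(): the state, without advancing time (a new reading comes with each control period).
- get_image(name): name is "side" or "top"; returns the picture (420x560x3 uint8, blue, green, red); there is no depth.
- get_calibration(name): a dict with "fx", "fy", "cx", "cy" (pixels), "D" ([k1, k2, p1, p2, k3] as OpenCV has them; the pictures are not rectified), "rvec" (rotation vector, rad) and "tvec" (3), from world to camera coordinates, as OpenCV has them. Camera axes: x right, y down, z forward; pixel columns grow to the right and rows downward; lengths in m; the calibration is good to about 2 mm. A picture is of the moment at which its call begins. get_calibration takes no time and is no camera call.
- finish_job(): hands the job in; it is judged then, once.
The state is a dict: "clock": time; "joint_pos": joint angles; "qd": joint speeds; "joint_torque": joint torques, N m; "eef_pos": TCP position; "eef_rot": TCP orientation; "contact_force": force on the tool from outside, world axes, zero at the start; "torque": the same for the moment, N m; "grip_width": finger opening in m; "grip_force": force on a finger pad.
Only numpy, scipy, OpenCV 4.12 (cv2) and the standard library are available. Lean on these libraries where they do the work, as an engineer would, in place of code of your own. Each camera call takes 0.05 s, during which the arm holds its last target. There are 200 camera calls.

TASK

Make up two repair kits from the stock on the bench, counting each tray's bays from the end with the round tab. In the three-bay tray put the black potentiometer knob in the first bay, the round fuse tin in the second and the longer terminal plug, the green one, in the third; in the two-bay tray put the solder reel in the first bay and the square white relay tray in the second. Set each thing down the way up it stands now, flat on the tray and in the middle of its bay, and leave the shorter black plug and the AA cell where they are.

Things in the scene. Friction and masses are not known exactly. Their poses are not given: they have to be found in the camera images.
- knob_mid (a point): Loose; the point is its centre, half-way up; its z axis is up. Black potentiometer knob with a pale top, round, 22 mm across, 17 mm tall, standing on its skirt.
- tin_mid (a point): Loose; the point is its centre, half-way up; its z axis is up. Small round tin of fuses with a green lid, 45 mm across, 23 mm tall; the lid does not come off. Grasp across its diameter.
- long_plug_mid (a point): Loose; the point is its centre, half-way up; its z axis is up. The longer of two screw-terminal plugs, green (six poles): 18 mm along its x, 32 mm along its y, 15 mm tall. Grasp across the 18 mm.
- reel_mid (a point): Loose; the point is its centre, half-way up; its z axis is up. Reel of solder wire with blue flanges, standing on a flange: 52 mm across the flanges, 34 mm tall; the flanges are 5 mm thick at top and bottom, the winding between is narrower. Grasp it across the flanges.
- relay_mid (a point): Loose; the point is its centre, half-way up; its z axis is up. Small square white open tray that holds a green relay board: 50 x 50 mm, walls 18 mm tall, 22 mm over all. Its x and y axes run along its sides; grasp two opposite outer sides.
- short_plug_mid (a point): Loose; the point is its centre, half-way up; its z axis is up. The shorter, black screw-terminal plug (three poles), 20 mm along x, 17 mm along y, 14 mm tall; it stays where it is.
- cell_mid (a point): Loose; the point is its centre, half-way up; its z axis is up. Dark red AA cell lying on the bench, 50 mm along its x, 15 mm thick; it stays where it is.
- tray_three: Grey kit tray with dark rims, fixed, 226 mm along its x, 88 mm along its y, with three bays in a row along x and a dark round tab (20 mm radius, white spot) at its -x end. Origin: centre of its underside; x points away from the tab, z up. Bay floor 3 mm, rims 7 mm above the bench; rims 4 mm wide. Bay centres at x = -74 mm (first, at the tab), 0 (second), +74 mm (third), y = 0; bays 70 x 80 mm inside.
- tray_two: The shorter kit tray of the same kind, fixed to the bench, 172 mm along its x, 88 mm along its y, with two bays in a row along x and the same round tab at its -x end. Origin: centre of its underside; x points away from the tab, z up. Bay floor 3 mm, rims 7 mm above the bench; rims 4 mm wide. Bay centres at x = -42 mm (first, at the tab) and +42 mm (second), y = 0; bays 80 x 80 mm inside.

How it is judged:
At the end, for the whole second after the job is handed in: Each of the five things in its named bay, its centre within 14 mm of the bay's centre along and across the tray, flat on the bay floor (height within 4 mm, tilt under 0.12 rad) and at rest; the shorter plug and the AA cell within 20 mm of where they were (x of knob_mid in the frame of tray_three between -0.088 and -0.06 m and y of knob_mid in the frame of tray_three between -0.014 and 0.014 m and z of knob_mid in the frame of tray_three between 0.0075 and 0.0155 m and angle between each of knob_mid, tin_mid, long_plug_mid, reel_mid, relay_mid's own z axis and vertical below 0.12 rad and linear speed of each of knob, tin, long_plug, reel, relay below 0.02 m/s and x of tin_mid in the frame of tray_three between -0.014 and 0.014 m and y of tin_mid in the frame of tray_three between -0.014 and 0.014 m and z of tin_mid in the frame of tray_three between 0.0105 and 0.0185 m and x of long_plug_mid in the frame of tray_three between 0.06 and 0.088 m and y of long_plug_mid in the frame of tray_three between -0.014 and 0.014 m and z of long_plug_mid in the frame of tray_three between 0.0065 and 0.0145 m and x of reel_mid in the frame of tray_two between -0.056 and -0.028 m and y of reel_mid in the frame of tray_two between -0.014 and 0.014 m and z of reel_mid in the frame of tray_two between 0.016 and 0.024 m and x of relay_mid in the frame of tray_two between 0.028 and 0.056 m and y of relay_mid in the frame of tray_two between -0.014 and 0.014 m and z of relay_mid in the frame of tray_two between 0.01 and 0.018 m and distance of each of short_plug_mid, cell_mid from where it was at the start of the episode below 0.02 m); the robot touches nothing.
It fails at once if the shorter plug or the AA cell is moved more than 20 mm (distance of any of short_plug_mid, cell_mid from where it was at the start of the episode above 0.02 m).
It also fails if it takes over 102 s, if anything falls off the work surface, if the arm or the gripper's body presses on something with over 40 N, if the wrist force passes 120 N, or if a joint passes its speed limit or range.

## Working session

There is one attempt and no reset: what is moved stays moved. The work goes in short steps, Python scripts to look and compute and a tool call to move; the robot and the scene stay as the last step left them, time stands still between calls to the robot, and variables do not carry over. Pictures are saved under pics/ and viewed, at most 14 in all, crops included, and the job is handed in when it is done.

Besides the shell and the picture viewer there is one more tool, called as name(argument=value, ...) on one line, values as JSON. jog_arm: Moves the arm, as the interface text tells. Its arguments: {"type":"object","properties":{"steps":{"type":"string"},"newtons":{"type":"number"}},"required":["steps"]}

```bash
mkdir -p pics; python3 - <<'E'
from plant import *
import cv2
for n in("top","side"):
    cv2.imwrite(f"pics/{n}0.png",get_image(n)); print(n,get_calibration(n))
s=read_state();print({k:s[k] for k in("clock","eef_pos","eef_rot","joint_pos","grip_width")})
E
```

```text
top {'fx': 415.3195540817307, 'fy': 415.3195540817307, 'cx': 274.4230647801205, 'cy': 214.65625823842856, 'D': array([0.04079587, 0.        , 0.        , 0.        , 0.        ]), 'rvec': array([ 2.1458088 , -2.1826755 ,  0.18474978]), 'tvec': array([-0.00576979,  0.54708571,  0.8688482 ])}
side {'fx': 467.7222990276366, 'fy': 467.7222990276366, 'cx': 275.7527807697668, 'cy': 208.7701820633498, 'D': array([0.01413886, 0.        , 0.        , 0.        , 0.        ]), 'rvec': array([ 2.21455645, -0.39206294,  0.18825353]), 'tvec': array([-0.5325302 ,  0.15947105,  1.02984277])}
{'clock': 0.1, 'eef_pos': array([0.17031049, 0.49596989, 0.23855153]), 'eef_rot': array([-1.48382372e-04,  1.64630544e-01,  9.86354905e-01, -8.74130747e-04]), 'joint_pos': array([ 1.24002044e+00,  2.60615743e-01, -1.39234670e-01,  1.17271918e+00,
        4.88235073e-06,  1.57078743e+00]), 'grip_width': 0.08587596144150085}
```

View pics/top0.png

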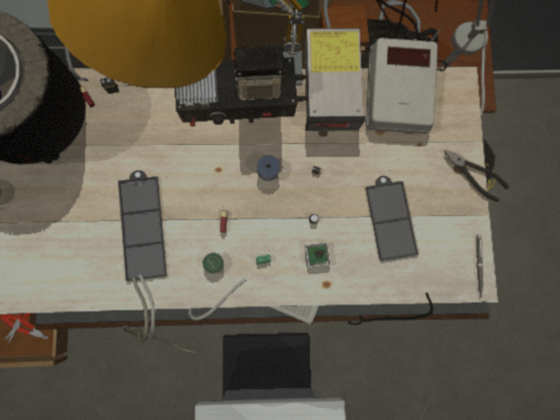

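View pics/side0.png

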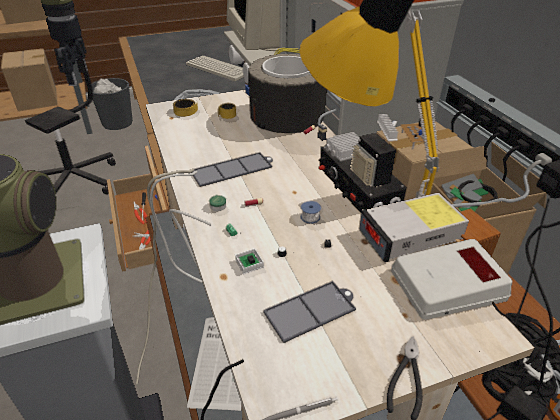

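The top view shows the three-bay tray at left (tab at 138,176), the two-bay tray at right (tab 383,182), the reel (268,167), short plug (316,170), cell (223,222), tin (213,263), long plug (263,260), knob (314,219) and relay (317,255). Next I measure these.

```bash
cat > h.py <<'E'
from plant import *
import cv2, numpy as np
def cam(n):
    c=get_calibration(n);K=np.array([[c['fx'],0,c['cx']],[0,c['fy'],c['cy']],[0,0,1]])
    return K,c['D'],cv2.Rodrigues(c['rvec'])[0],c['tvec'],c['rvec']
def ray(n,px,z):
    K,D,R,t,_=cam(n)
    p=cv2.undistortPoints(np.array(px,float).reshape(-1,1,2),K,D).reshape(-1,2)
    d=np.c_[p,np.ones(len(p))]@R; o=-R.T@t
    return o+d*((z-o[2])/d[:,2])[:,None]
def proj(n,P):
    K,D,R,t,r=cam(n); return cv2.projectPoints(np.array(P,float).reshape(-1,1,3),r,t,K,D)[0].reshape(-1,2)
E
python3 - <<'E'
from h import *
im=cv2.imread('pics/top0.png')
print(proj('top',[[0,0,0],[.17,.497,.239]]),proj('side',[[0,0,0],[.17,.497,.239]]))
for n in('top','side'):
    K,D,R,t,_=cam(n);print(-R.T@t)
g=cv2.cvtColor(im,cv2.COLOR_BGR2GRAY)
# trays
for name,(x0,y0,x1,y1) in dict(three=(100,160,185,295),two=(345,165,440,275)).items():
    m=np.zeros_like(g);m[y0:y1,x0:x1]=(g[y0:y1,x0:x1]<110)*255
    m=cv2.morphologyEx(m,cv2.MORPH_OPEN,np.ones((25,25)))
    c=max(cv2.findContours(m,0,2)[0],key=cv2.contourArea)
    q=cv2.boxPoints(cv2.minAreaRect(c)); P=ray('top',q,.007)[:,:2]
    print(name,q.round(1).tolist(),P.round(4).tolist(),P.mean(0).round(4),np.linalg.norm(np.diff(P,axis=0),axis=1))
c=im[130:290,190:345]
cv2.imwrite('pics/c1.png',cv2.resize(c,None,fx=3.75,fy=3.75,interpolation=cv2.INTER_CUBIC)[:600])
s=cv2.imread('pics/side0.png')[180:280,190:350]
cv2.imwrite('pics/c2.png',cv2.resize(s,None,fx=5,fy=5,interpolation=cv2.INTER_CUBIC))
E
```

```text
[[271.62042053 480.39999321]
 [-61.42869296 452.56353989]] [[ 32.89788999 281.495307  ]
 [ 78.35153831  80.06197845]]
[0.42203135 0.01490518 0.93589563]
[ 0.25821881 -0.847016    0.76516828]
three [[116.9000015258789, 178.10000610351562], [158.3000030517578, 174.60000610351562], [166.6999969482422, 273.79998779296875], [125.30000305175781, 277.29998779296875]] [[0.6394, 0.3364], [0.6466, 0.2449], [0.424, 0.2224], [0.4185, 0.3112]] [0.5321 0.2787] [0.09174458 0.22372134 0.08889821]
two [[363.79998779296875, 185.1999969482422], [402.5, 177.5], [418.1000061035156, 255.39999389648438], [379.3999938964844, 263.1000061035156]] [[0.6163, -0.2225], [0.6331, -0.3125], [0.4543, -0.3364], [0.4385, -0.2486]] [ 0.5356 -0.28  ] [0.09158045 0.18042674 0.08919236]
```

View pics/c1.png

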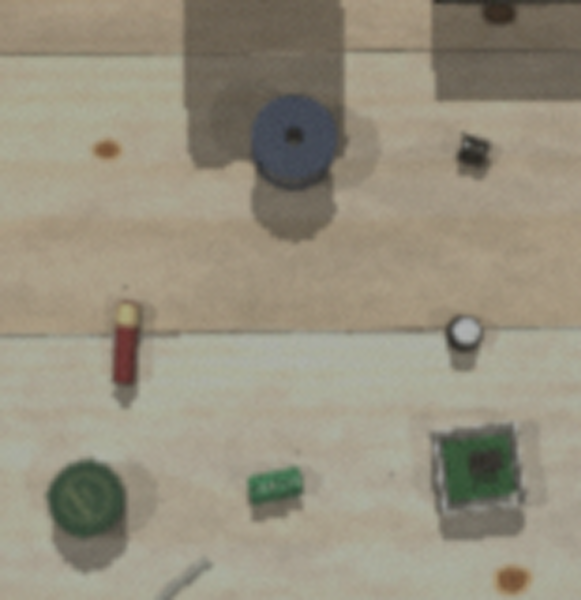

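View pics/c2.png

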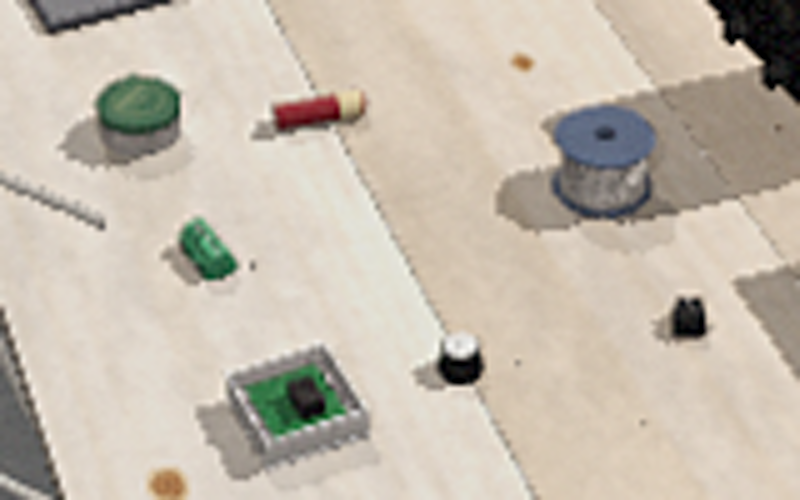

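```bash
python3 - <<'E'
from h import *
o=lambda u,v:((u+.5)/3.75-.5+190,(v+.5)/3.75-.5+130)
s=lambda u,v:((u+.5)/5-.5+190,(v+.5)/5-.5+180)
T=dict(knob=(464,330,.017),tin=(87,497,.023),plug=(275,484,.015),reel=(294,137,.034),relay=(477,469,.018),short=(474,150,.014),cell=(125,343,.0075))
S=dict(knob=(461,342,.017),tin=(139,104,.023),reel=(605,134,.034),relay=(299,400,.016))
for k,(u,v,z) in T.items():
    print(k,ray('top',[o(u,v)],z)[0,:2].round(4), ray('side',[s(*S[k][:2])],S[k][2])[0,:2].round(4) if k in S else '')
def yaw(a,b,z):
    P=ray('top',[o(*a),o(*b)],z);d=P[1]-P[0];return np.arctan2(d[1],d[0]).round(3),np.linalg.norm(d[:2]).round(4)
print('plug long',yaw((248,492),(301,474),.015),'relay sides',yaw((432,434),(512,426),.018),yaw((442,515),(521,503),.018),yaw((432,434),(442,515),.018),yaw((512,426),(521,503),.018))
# green plug mask
im=cv2.imread('pics/top0.png')
hsv=cv2.cvtColor(im,cv2.COLOR_BGR2HSV)
m=cv2.inRange(hsv,(45,90,40),(90,255,255));
x=m[250:272,250:276];c=max(cv2.findContours(x,0,2,offset=(250,250))[0],key=cv2.contourArea);r=cv2.minAreaRect(c);print(r);print(ray('top',[r[0]],.013)); q=cv2.boxPoints(r);P=ray('top',q,.013);print(np.diff(P,axis=0).round(4))
# lamp rim triangulate
A=ray('top',[(140,50)],0)[0];c=-cam('top')[2].T@cam('top')[3]
for z in(.2,.3,.4,.5,.6): print(z,ray('top',[(140,50)],z)[0].round(3),proj('side',ray('top',[(140,50)],z)).round())
for tab,n in(((138,176),'3'),((383,182),'2')): print(ray('top',[tab],.005))
E
```

```text
knob [ 0.5418 -0.1029] [ 0.5436 -0.105 ]
tin [0.4468 0.1203] [0.4471 0.1158]
plug [0.4525 0.0113] 
reel [ 0.6567 -0.0031] [ 0.6594 -0.0038]
relay [ 0.459  -0.1077] [ 0.4616 -0.1145]
short [ 0.6526 -0.1129] 
cell [0.5383 0.0996] 
plug long (np.float64(-1.263), np.float64(0.0328)) relay sides (np.float64(-1.488), np.float64(0.0477)) (np.float64(-1.44), np.float64(0.0471)) (np.float64(-3.048), np.float64(0.0477)) (np.float64(-3.062), np.float64(0.0454))
((262.41180419921875, 257.1470642089844), (1.4552137851715088, 11.399173736572266), 75.96376037597656)
[[0.45598754 0.01244853 0.013     ]]
[[ 0.0056 -0.0245  0.    ]
 [-0.0031 -0.0007  0.    ]
 [-0.0056  0.0245  0.    ]]
0.2 [0.836 0.234 0.2  ] [[338.  96.]]
0.3 [0.78  0.204 0.3  ] [[326.  68.]]
0.4 [0.724 0.174 0.4  ] [[313.  34.]]
0.5 [0.667 0.145 0.5  ] [[297.  -6.]]
0.6 [0.611 0.115 0.6  ] [[277. -55.]]
[[0.64429121 0.29053319 0.005     ]]
[[ 0.62365528 -0.26759672  0.005     ]]
```

jog_arm(steps="0 0 0 0 -0.147;0 0 0 0 -0.147;0 0 0 0 -0.147;0 -.0148 -.0423 0 0;0 -.0148 -.0423 0 0;0 -.0148 -.0423 0 0;0 -.0148 -.0423 0 0;0 -.0148 -.0423 0 0;0 -.0148 -.0423 0 0;0 -.0148 -.0423 0 0")

```text
clock: 1.35
eef_pos: [0.3063, 0.2121, 0.2391]
eef_rot: [-0.0, -0.055, 0.998, -0.0]
contact_force: [0.3, -0.6, 0.4]
grip_width: 0.0854
grip_force: 0.0
```

jog_arm(steps="0 -.0148 -.0423 .012 0;0 -.0148 -.0423 .012 0;0 -.0148 -.0423 .012 0;0 -.0148 -.0423 .012 0;0 -.0148 -.0423 .012 0;0 -.0148 -.0423 .012 0;0 -.0148 -.0423 .012 0;0 -.0148 -.0423 .012 0;0 0 0 0 0;0 0 0 0 0")

```text
clock: 2.6
eef_pos: [0.4601, -0.1093, 0.1429]
eef_rot: [-0.001, -0.055, 0.998, 0.0]
contact_force: [0.3, -0.6, 0.0]
grip_width: 0.0853
grip_force: 0.0
```

```bash
cat >> h.py <<'E'
def to(x,y,z,yaw=None):
    from scipy.spatial.transform import Rotation as Ro
    s=read_state(); q=s['eef_rot']; R=Ro.from_quat(np.r_[q[1:],q[0]]).as_matrix()
    c=np.arctan2(R[1,1],R[0,1]); turn=0 if yaw is None else c-yaw
    if yaw is not None: R=R@Ro.from_rotvec([0,0,turn]).as_matrix()
    print('t',round(s['clock'],2),'pos',s['eef_pos'].round(4),'yaw',c.round(3),'F',s['contact_force'].round(1),'grip',round(s['grip_width'],4),round(s['grip_force'],1),'| turn',round(turn,3),'shift after turn',(R.T@(np.array([x,y,z])-s['eef_pos'])).round(4))
E
python3 -c "
from h import *
to(.460,-.111,.014,1.68)
cv2.imwrite('pics/s1.png',cv2.resize(get_image('side')[150:350,150:420],None,fx=2.8,fy=2.8,interpolation=2))"
```

```text
t 2.6 pos [ 0.4601 -0.1093  0.1429] yaw 1.681 F [ 0.3 -0.6  0. ] grip 0.0853 0.0 | turn 0.001 shift after turn [ 0.     -0.0018  0.1289]
```

View pics/s1.png

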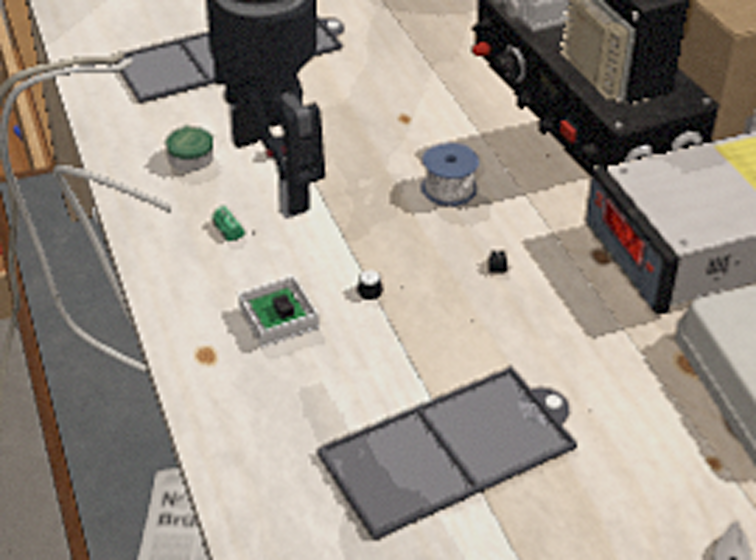

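The gripper hangs over the relay (side crop 280,310) with nothing displaced, so I descend and grip.

jog_arm(steps="40 0 -.0018 .03 0;40 0 0 .03 0;40 0 0 .03 0;40 0 0 .02 0;40 0 0 .01 0;40 0 0 .008 0;40 0 0 0 0;160 0 0 0 0;160 0 0 0 0;160 0 0 0 0", newtons=40)

```text
clock: 3.9
eef_pos: [0.4618, -0.1116, 0.0163]
eef_rot: [0.001, -0.055, 0.998, -0.0]
contact_force: [-1.4, 1.0, 5.7]
grip_width: 0.049
grip_force: 41.7
```

jog_arm(steps="160 0 0 0 0;160 0 0 0 0;160 0 0 -.02 0;160 0 0 -.03 0;160 0 0 -.03 0;160 0 0 0 0")

```text
clock: 4.65
eef_pos: [0.4634, -0.1121, 0.0976]
eef_rot: [0.003, -0.055, 0.998, -0.001]
contact_force: [0.3, 0.4, -1.1]
grip_width: 0.049
grip_force: 41.8
```

```bash
python3 -c "
from h import *
to(.494,-.2858,.019,1.71)
cv2.imwrite('pics/s2.png',cv2.resize(get_image('side')[150:350,150:420],None,fx=2.8,fy=2.8,interpolation=2))"
```

```text
t 4.65 pos [ 0.4634 -0.1121  0.0976] yaw 1.681 F [ 0.3  0.4 -1.1] grip 0.049 41.8 | turn -0.029 shift after turn [-0.0058 -0.1761  0.079 ]
```

View pics/s2.png

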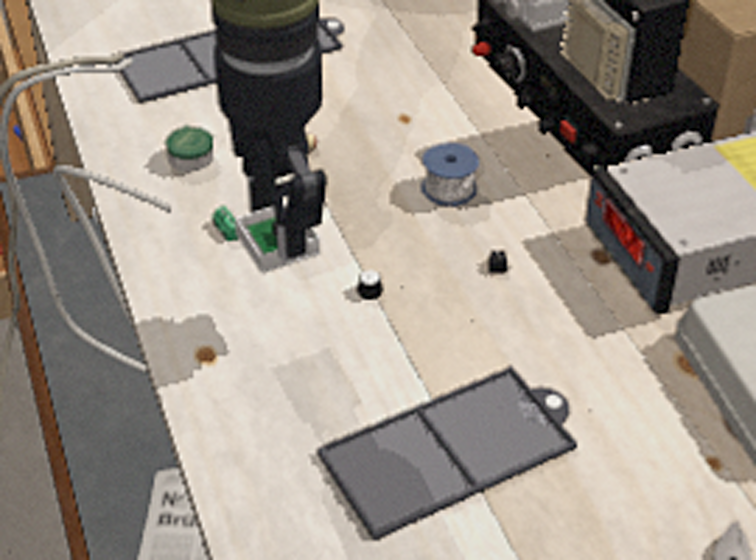

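Relay is held level in the gripper (crop 278,237), about 4 mm to -x of the finger centre; I correct for that in placing.

jog_arm(steps="160 0 0 0 -.029;160 -.002 -.044 0 0;160 -.002 -.044 0 0;160 -.003 -.044 0 0;160 -.003 -.044 0 0;160 0 0 .03 0;160 0 0 .025 0;160 0 0 .015 0;160 0 0 .007 0;160 0 0 0 0")

```text
clock: 5.95
eef_pos: [0.4938, -0.2835, 0.0193]
eef_rot: [-0.001, -0.07, 0.998, 0.001]
contact_force: [-4.9, 2.6, 9.9]
grip_width: 0.0491
grip_force: 42.9
```

jog_arm(steps="80 0 0 0 0;80 0 0 0 0;80 0 0 0 0;80 0 0 -.02 0;40 0 0 -.03 0;0 0 0 -.03 0;0 -.02 0.04 -.03 0;0 -.02 0.04 0 0;0 -.02 0.04 0 0;0 -.02 .04 0 0")

```text
clock: 7.2
eef_pos: [0.553, -0.1136, 0.1284]
eef_rot: [0.0, -0.069, 0.998, -0.0]
contact_force: [0.4, -0.8, 0.7]
grip_width: 0.0855
grip_force: 0.0
```

```bash
python3 -c "
from h import *
to(.658,-.0035,.021,1.68)
cv2.imwrite('pics/t3.png',cv2.resize(get_image('top')[160:280,270:430],None,fx=5,fy=5,interpolation=2))"
```

```text
t 7.2 pos [ 0.553  -0.1136  0.1284] yaw 1.71 F [ 0.4 -0.8  0.7] grip 0.0855 0.0 | turn 0.03 shift after turn [-0.1163  0.098   0.1075]
```

View pics/t3.png

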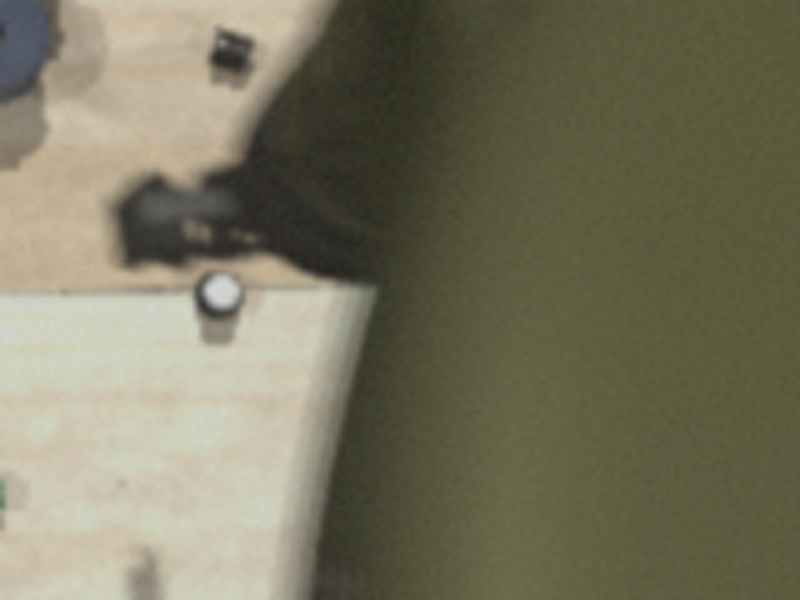

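The arm hides the tray there; the knob (219,295) is untouched. I go on to the reel and check the relay later.

jog_arm(steps="30 0 0 0 .03;30 -.03 .025 0 0;30 -.03 .025 0 0;30 -.03 .024 0 0;30 -.0263 .024 0 0;30 0 0 .03 0;30 0 0 .03 0;30 0 0 .025 0;30 0 0 .013 0;30 0 0 .009 0")

```text
clock: 8.5
eef_pos: [0.6574, -0.0057, 0.0208]
eef_rot: [-0.0, -0.054, 0.999, -0.0]
contact_force: [0.5, 0.2, 0.4]
grip_width: 0.0754
grip_force: 0.0
```

jog_arm(steps="160 0 0 0 0;160 0 0 0 0;160 0 0 0 0;160 0 0 0 0;160 0 0 0 0;160 0 0 -.015 0;160 0 0 -.03 0;160 0 0 -.03 0;160 0 0 0 0", newtons=40)

```text
clock: 9.62
eef_pos: [0.6601, -0.0049, 0.0994]
eef_rot: [0.003, -0.055, 0.999, -0.0]
contact_force: [0.4, 1.0, -2.2]
grip_width: 0.0469
grip_force: 41.5
```

```bash
python3 -c "
from h import *
to(.5772,-.2742,.0255,1.71)
im=get_image('side')[150:350,170:420]
cv2.imwrite('pics/s4.png',cv2.resize(im,None,fx=3,fy=3,interpolation=2))"
```

```text
t 9.62 pos [ 0.6601 -0.0049  0.0994] yaw 1.68 F [ 0.4  1.  -2.2] grip 0.0469 41.5 | turn -0.03 shift after turn [ 0.1199 -0.2551  0.0734]
```

View pics/s4.png

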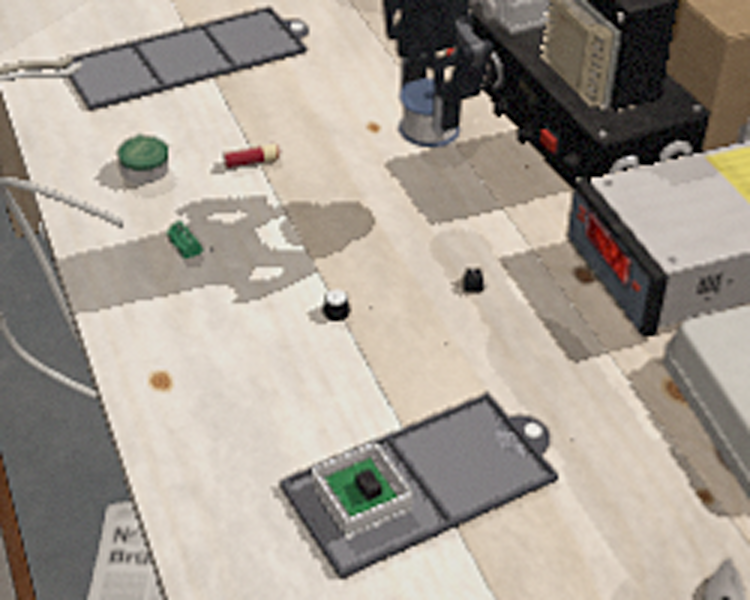

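Reel is held upright (crop 430,112), and the relay sits in bay 2 of the short tray (rim corners about 313,465 / 372,440 / 412,492 / 350,530). I compute its offset.

```bash
python3 -c "
from h import *
f=lambda p:[((u+.5)/3-.5+170,(v+.5)/3-.5+150) for u,v in p]
P=ray('side',f([(313,465),(372,440),(412,492),(350,530)]),.021)[:,:2];print('relay',P.round(4),P.mean(0))
P=ray('side',f([(280,485),(487,396),(558,478),(342,576)]),.007)[:,:2];print('tray',P.round(4),P.mean(0))
print('knob',ray('side',f([(335,297)]),.017),'short',ray('side',f([(473,272)]),.014))
for z in (.09,.1,.115,.13):print('reel top',ray('side',f([(428,98)]),z))
"
```

```text
relay [[ 0.4682 -0.2601]
 [ 0.5139 -0.2534]
 [ 0.5221 -0.3042]
 [ 0.4724 -0.3188]] [ 0.49413619 -0.28416075]
tray [[ 0.4451 -0.2577]
 [ 0.6125 -0.2323]
 [ 0.6255 -0.3172]
 [ 0.4587 -0.3406]] [ 0.53545211 -0.28695255]
knob [[ 0.54175444 -0.10673184  0.017     ]] short [[ 0.65576657 -0.1144172   0.014     ]]
reel top [[0.67138001 0.01954076 0.09      ]]
reel top [[0.66526063 0.00670609 0.1       ]]
reel top [[ 0.65608156 -0.01254593  0.115     ]]
reel top [[ 0.64690249 -0.03179795  0.13      ]]
```

jog_arm(steps="160 0 0 0 -.03;160 .02 -.043 0 0;160 .02 -.043 0 0;160 .02 -.043 0 0;160 .02 -.043 0 0;160 .02 -.043 0 0;160 .0185 -.043 0 0;160 0 0 .03 0;160 0 0 .025 0;160 0 0 .012 0")

```text
clock: 10.92
eef_pos: [0.5735, -0.2759, 0.0261]
eef_rot: [-0.002, -0.07, 0.998, 0.001]
contact_force: [-1.0, 0.7, -2.1]
grip_width: 0.047
grip_force: 41.7
```

jog_arm(steps="160 0 0 .008 0;160 0 0 0 0;60 0 0 0 0;60 0 0 0 0;60 0 0 0 0;60 0 0 -.02 0;60 0 0 -.03 0;60 0 0 -.03 0;100 0 0.03 -.01 0;140 0 0.03 0 0")

```text
clock: 12.18
eef_pos: [0.5685, -0.2173, 0.1122]
eef_rot: [0.001, -0.069, 0.998, -0.0]
contact_force: [0.6, 0.5, -0.6]
grip_width: 0.0387
grip_force: 0.0
```

```bash
python3 -c "
from h import *
to(.542,-.105,.011,1.68)"
```

```text
t 12.18 pos [ 0.5685 -0.2173  0.1122] yaw 1.709 F [ 0.6  0.5 -0.6] grip 0.0387 0.0 | turn 0.029 shift after turn [0.0143 0.1146 0.1011]
```

jog_arm(steps="140 0 0 0 .029;140 .005 .04 0 0;140 .005 .04 0 0;140 .0043 .0346 0 0;140 0 0 0.03 0;140 0 0 .03 0;140 0 0 .02 0;140 0 0 .012 0;140 0 0 .008 0;140 0 0 0 0")

```text
clock: 13.42
eef_pos: [0.5407, -0.1052, 0.011]
eef_rot: [-0.0, -0.055, 0.998, 0.0]
contact_force: [-0.4, -0.2, 0.4]
grip_width: 0.0385
grip_force: 0.0
```

```bash
python3 -c "
from h import *
to(.542,-.105,.011,1.68)
im=get_image('side')[190:350,200:420]
cv2.imwrite('pics/s5.png',cv2.resize(im,None,fx=3.5,fy=3.5,interpolation=2))"
```

```text
t 13.43 pos [ 0.5407 -0.1052  0.011 ] yaw 1.681 F [-0.4 -0.2  0.4] grip 0.0385 0.0 | turn 0.001 shift after turn [-0.0013  0.      0.    ]
```

View pics/s5.png

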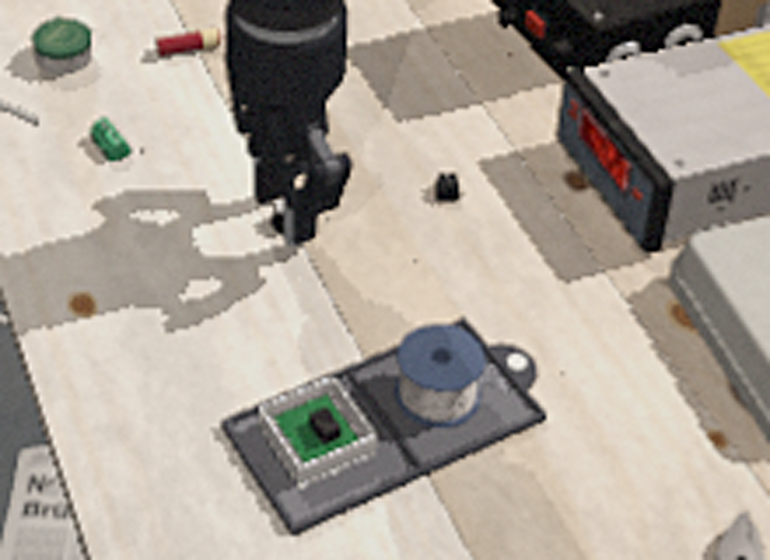

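The reel stands in bay 1 (top centre 441,356), relay unchanged, and the knob is between the fingers (280,225). Grip.

jog_arm(steps="230 0.002 0 0 0;230 0 0 0 0;230 0 0 0 0;230 0 0 0 0;230 0 0 0 0;230 0 0 -.015 0;230 0 0 -.03 0;230 0 0 -.03 0;230 0 0 0 0", newtons=30)

```text
clock: 14.6
eef_pos: [0.5408, -0.1055, 0.0892]
eef_rot: [0.003, -0.055, 0.998, -0.001]
contact_force: [0.6, -0.3, -0.8]
grip_width: 0.0185
grip_force: 29.2
```

```bash
python3 -c "
from h import *
to(.606,.286,.0145,1.68)
f=lambda p:[((u+.5)/3.5-.5+200,(v+.5)/3.5-.5+190) for u,v in p]
print('reel',ray('side',f([(441,356)]),.037))
im=get_image('side')[190:290,240:350]
cv2.imwrite('pics/s6.png',cv2.resize(im,None,fx=5,fy=5,interpolation=2))"
```

```text
t 14.6 pos [ 0.5408 -0.1055  0.0892] yaw 1.681 F [ 0.6 -0.3 -0.8] grip 0.0185 29.2 | turn 0.001 shift after turn [-0.1071  0.3822  0.0747]
reel [[ 0.57472928 -0.27633157  0.037     ]]
```

View pics/s6.png

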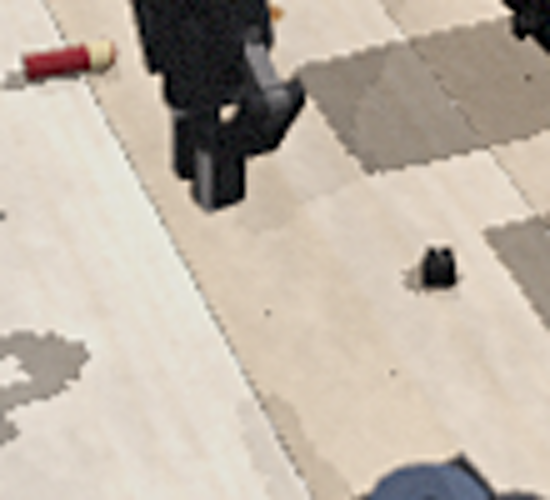

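Knob is held between the fingers (it is gone from the bench, and the short plug at 438,268 is untouched).

jog_arm(steps="230 -.0119 .0425 0 0;230 -.0119 .0425 0 0;230 -.0119 .0425 0 0;230 -.0119 .0425 0 0;230 -.0119 .0425 0 0;230 -.0119 .0425 0 0;230 -.0119 .0425 0 0;230 -.0119 .0425 0 0;230 -.0119 .0425 0 0;230 0 0 0 0")

```text
clock: 15.9
eef_pos: [0.6026, 0.2898, 0.0846]
eef_rot: [-0.001, -0.057, 0.998, 0.0]
contact_force: [-0.7, -0.2, -0.0]
grip_width: 0.018
grip_force: 29.3
```

```bash
python3 -c "
from h import *
to(.606,.286,.0145,1.68)"
```

```text
t 15.9 pos [0.6026 0.2898 0.0846] yaw 1.685 F [-0.7 -0.2 -0. ] grip 0.018 29.3 | turn 0.005 shift after turn [-0.0031 -0.0041  0.0701]
```

jog_arm(steps="230 -.002 -.002 .025 0;230 0 0 .02 0;230 0 0 .015 0;230 0 0 .008 0;230 0 0 0 0;230 0 0 0 0")

```text
clock: 16.65
eef_pos: [0.6059, 0.2852, 0.0191]
eef_rot: [0.001, -0.055, 0.998, 0.0]
contact_force: [0.4, -0.5, 0.5]
grip_width: 0.0183
grip_force: 29.3
```

```bash
python3 -c "
from h import *
to(.606,.286,.0145,1.68)"
```

```text
t 16.65 pos [0.6059 0.2852 0.0191] yaw 1.681 F [ 0.4 -0.5  0.5] grip 0.0183 29.3 | turn 0.001 shift after turn [-0.0002  0.0008  0.0046]
```

Lower the last 4 mm, release, rise and head to the tin.

jog_arm(steps="230 0 0 .004 0;230 0 0 .001 0;230 0 0 0 0;180 0 0 0 0;160 0 0 0 0;160 0 0 0 0;160 0 0 -.02 0;120 0 0 -.03 0;80 0 0 -.03 0;60 0 0 0 0")

```text
clock: 17.9
eef_pos: [0.6073, 0.286, 0.096]
eef_rot: [0.003, -0.055, 0.998, 0.001]
contact_force: [-0.3, 0.7, -0.1]
grip_width: 0.065
grip_force: 0.0
```

```bash
python3 -c "
from h import *
to(.447,.118,.011,1.68)"
```

```text
t 17.9 pos [0.6073 0.286  0.096 ] yaw 1.681 F [-0.3  0.7 -0.1] grip 0.065 0.0 | turn 0.001 shift after turn [ 0.1781 -0.1496  0.0838]
```

jog_arm(steps="60 .0356 -.03 0 0;60 .0356 -.03 0 0;60 .0356 -.03 0 0;60 .0356 -.03 0 0;60 .0356 -.03 0 0;60 0 0 .03 0;60 0 0 .025 0;60 0 0 .017 0;60 0 0 .012 0;60 0 0 0 0")

```text
clock: 19.15
eef_pos: [0.4437, 0.116, 0.0081]
eef_rot: [-0.001, -0.055, 0.998, -0.0]
contact_force: [-0.3, 0.5, 1.1]
grip_width: 0.0655
grip_force: 0.0
```

jog_arm(steps="180 0 0 0 0;180 0 0 0 0;180 0 0 0 0;180 0 0 0 0;180 0 0 -.015 0;180 0 0 -.03 0;180 0 0 -.03 0;180 0 0 0 0", newtons=40)

```text
clock: 20.15
eef_pos: [0.4471, 0.1168, 0.0863]
eef_rot: [0.003, -0.055, 0.998, 0.0]
contact_force: [0.3, -0.2, -0.7]
grip_width: 0.0434
grip_force: 40.7
```

```bash
python3 -c "
from h import *
to(.532,.279,.0145,1.68)
im=get_image('side')[130:270,170:350]
cv2.imwrite('pics/s7.png',cv2.resize(im,None,fx=4,fy=4,interpolation=2))"
```

```text
t 20.15 pos [0.4471 0.1168 0.0863] yaw 1.681 F [ 0.3 -0.2 -0.7] grip 0.0434 40.7 | turn 0.001 shift after turn [-0.1017  0.152   0.0724]
```

View pics/s7.png

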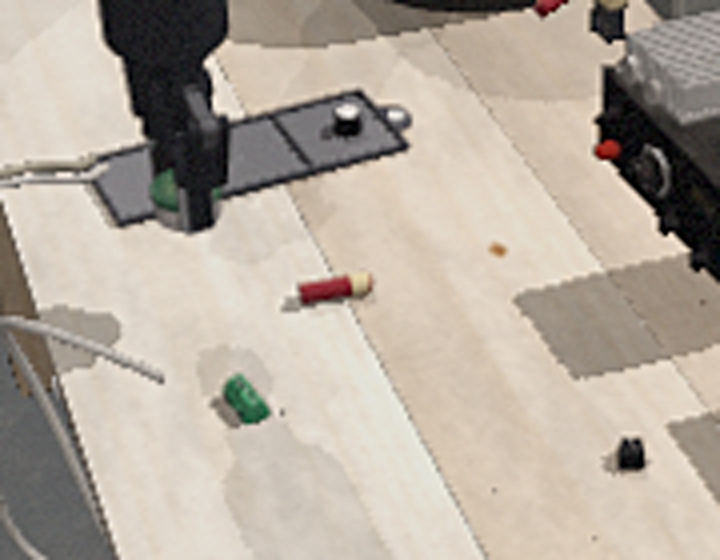

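Tin is held level (crop 185,195); the knob stands in bay 1 of the long tray (347,115).

jog_arm(steps="180 -.0254 .038 0 0;180 -.0254 .038 0 0;180 -.0254 .038 0 0;180 -.0254 .038 0 0;180 0 0 .03 0;180 0 0 .02 0;180 0 0 .012 0;180 0 0 .007 0;180 0 0 0 0;180 0 0 0 0")

```text
clock: 21.45
eef_pos: [0.5298, 0.2788, 0.016]
eef_rot: [0.001, -0.055, 0.998, 0.0]
contact_force: [0.4, 0.4, -0.2]
grip_width: 0.0429
grip_force: 40.8
```

```bash
python3 -c "
from h import *
to(.532,.279,.0125,1.68)"
```

```text
t 21.45 pos [0.5298 0.2788 0.016 ] yaw 1.681 F [ 0.4  0.4 -0.2] grip 0.0429 40.8 | turn 0.001 shift after turn [-0.0022 -0.      0.0035]
```

jog_arm(steps="180 -.001 0 .003 0;180 0 0 .001 0;150 0 0 0 0;95 0 0 0 0;95 0 0 0 0;95 0 0 -.02 0;95 0 0 -.03 0;95 0 0 -.03 0;95 .018 -.04 0 0;95 .018 -.04 0 0")

```text
clock: 22.7
eef_pos: [0.5033, 0.1948, 0.0916]
eef_rot: [0.001, -0.056, 0.998, 0.0]
contact_force: [-0.1, 0.8, -0.8]
grip_width: 0.0536
grip_force: 0.0
```

jog_arm(steps="140 .018 -.04 0 0;140 .018 -.04 0 0;140 0 0 0 .1716;140 0 0 0 .1716;140 0 0 0 .1716;140 0 0 0 .1716;140 0 0 0 .1716;140 0 0 0 .1716;140 0 0 0 .1716;140 0 0 0 .1716")

```text
clock: 23.95
eef_pos: [0.4761, 0.1117, 0.0912]
eef_rot: [-0.0, 0.592, 0.806, -0.0]
contact_force: [0.3, 0.6, -0.6]
grip_width: 0.0385
grip_force: 0.0
```

```bash
python3 -c "
from h import *
f=lambda p:[((u+.5)/4-.5+170,(v+.5)/4-.5+130) for u,v in p]
P=ray('side',f([(247,396),(347,110),(335,288)]),.015);print(P)
to(.4535,.0105,.010,.308)"
```

```text
[[0.45274928 0.00392043 0.015     ]
 [0.61228149 0.29331865 0.015     ]
 [0.53663578 0.08852591 0.015     ]]
t 23.95 pos [0.4761 0.1117 0.0912] yaw 0.303 F [ 0.3  0.6 -0.6] grip 0.0385 0.0 | turn -0.005 shift after turn [-0.0896 -0.0523  0.0812]
```

jog_arm(steps="140 -.031 -.0178 0 0;140 -.031 -.0178 0 0;140 -.030 -.0178 0 0;140 0 0 .03 0;140 0 0 .025 0;140 0 0 .016 0;140 0 0 .010 0;140 0 0 0 0")

```text
clock: 24.95
eef_pos: [0.4527, 0.0079, 0.0098]
eef_rot: [-0.001, 0.59, 0.807, -0.0]
contact_force: [0.1, -0.0, -0.1]
grip_width: 0.0384
grip_force: 0.0
```

jog_arm(steps="240 0 0 0 0;240 0 0 0 0;240 0 0 0 0;240 0 0 0 0;240 0 0 -.015 0;240 0 0 -.03 0;240 0 0 -.03 0;240 0 0 0 0", newtons=35)

```text
clock: 25.95
eef_pos: [0.4554, 0.0079, 0.0873]
eef_rot: [0.002, 0.59, 0.807, 0.002]
contact_force: [0.6, -0.2, -1.8]
grip_width: 0.0159
grip_force: 34.3
```

```bash
python3 -c "
from h import *
to(.4585,.271,.0135)
im=get_image('side')[130:270,170:350]
cv2.imwrite('pics/s8.png',cv2.resize(im,None,fx=4,fy=4,interpolation=2))"
```

```text
t 25.95 pos [0.4554 0.0079 0.0873] yaw 0.308 F [ 0.6 -0.2 -1.8] grip 0.0159 34.3 | turn 0 shift after turn [0.2498 0.0824 0.0738]
```

View pics/s8.png

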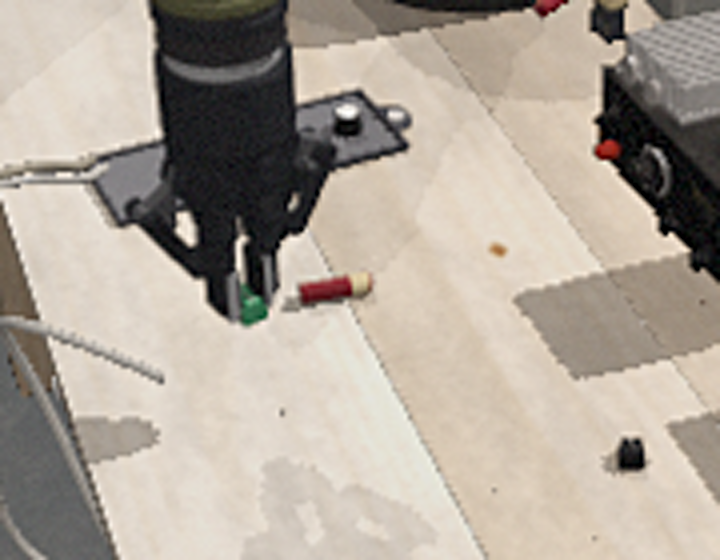

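The long plug is held (crop 252,303). The cell and short plug haven't moved.

jog_arm(steps="240 .0416 .0137 0 0;240 .0416 .0137 0 0;240 .0416 .0137 0 0;240 .0416 .0137 0 0;240 .0416 .0137 0 0;240 .0416 .0137 0 0;240 0 0 .025 0;240 0 0 .02 0;240 0 0 .014 0;240 0 0 0.006 0")

```text
clock: 27.25
eef_pos: [0.4549, 0.27, 0.0188]
eef_rot: [-0.001, 0.59, 0.807, -0.001]
contact_force: [0.3, 0.2, 0.2]
grip_width: 0.0153
grip_force: 34.3
```

```bash
python3 -c "
from h import *
to(.4585,.271,.0135)"
```

```text
t 27.25 pos [0.4549 0.27   0.0188] yaw 0.308 F [0.3 0.2 0.2] grip 0.0153 34.3 | turn 0 shift after turn [-0.0001  0.0038  0.0052]
```

jog_arm(steps="240 0 .002 .003 0;240 0 0 .002 0;240 0 0 0 0;200 0 0 0 0;170 0 0 0 0;170 0 0 0 0;170 0 0 -.02 0;170 0 0 -.03 0;170 0 0 -.03 0;170 0 0 -.03 0")

```text
clock: 28.5
eef_pos: [0.4576, 0.2712, 0.1262]
eef_rot: [-0.0, 0.59, 0.807, -0.0]
contact_force: [1.1, -0.5, -0.8]
grip_width: 0.0283
grip_force: 0.0
```

jog_arm(steps="170 -.045 -.03 0 0;170 -.045 -.03 0 0;170 -.045 -.03 0 0;170 -.045 -.03 0 0;170 -.045 -.03 0 0;170 -.045 0 0 0;170 0 0 0 0;170 0 0 0 0")

```text
clock: 29.5
eef_pos: [0.3965, -0.0313, 0.1253]
eef_rot: [-0.0, 0.59, 0.807, 0.0]
contact_force: [0.1, -0.8, -0.6]
grip_width: 0.0283
grip_force: 0.0
```

```bash
python3 -c "
from h import *
to(.3,0,.2)
t=get_image('top');s=get_image('side')
cv2.imwrite('pics/tf.png',t);cv2.imwrite('pics/sf.png',s)
a=cv2.resize(s[130:220,160:300],None,fx=4,fy=4,interpolation=2);b=cv2.resize(t[165:290,105:180],None,fx=2.88,fy=2.88,interpolation=2)
cv2.imwrite('pics/s9.png',np.hstack([a,b[:360]]))"
```

```text
t 29.5 pos [ 0.3965 -0.0313  0.1253] yaw 0.308 F [ 0.1 -0.8 -0.6] grip 0.0283 0.0 | turn 0 shift after turn [ 0.0591 -0.0825 -0.0747]
```

View pics/s9.png

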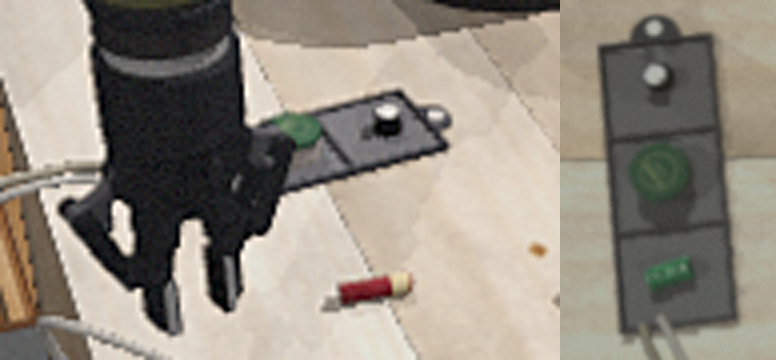

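```bash
python3 -c "
from h import *
f=lambda u,v:((u-560+.5)/2.88-.5+105,(v+.5)/2.88-.5+165)
Q=ray('top',[f(*p) for p in((599,45),(711,34),(736,318),(621,331))],.007)[:,:2]
print(Q.round(3).tolist());c=Q.mean(0);x=(Q[2]+Q[3]-Q[0]-Q[1]);x/=np.linalg.norm(x);y=np.array([-x[1],x[0]])
for n,p,z in(('knob',(656,75),.02),('tin',(660,171),.026),('plug',(670,272),.018)):
  d=ray('top',[f(*p)],z)[0,:2]-c;print(n,(d@x).round(4),(d@y).round(4))
"
```

```text
[[0.634, 0.333], [0.642, 0.247], [0.421, 0.224], [0.413, 0.31]]
knob -0.0798 0.0018
tin -0.0045 0.0005
plug 0.0716 -0.0004
```

```bash
python3 -c "
from plant import *
print(finish_job())"
```

```text
the job is handed in; nothing more can be done
None
```

Both kits are made up and the job is handed in at about 30 s. By camera, all five parts are flat in their named bays and about 6 mm or less off centre, inside the 14 mm limit. The short plug and AA cell were never touched; `finish_job()` returned no verdict.

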